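# Straw in the shake mug

### The job

Take the red drinking straw out of the wooden stand and lower it into the tall blue shake mug, down to the bottom without dropping it in, so that it ends up leaning against the rim on the side straight opposite the mug's handle, out of the way of the hand that carries it. Leave the mug standing where it is, and leave the yellow straw and the white paper cup alone.

Things in the scene. Friction and masses are not known exactly. Their poses are not given: they have to be found in the camera images.
- red_straw_mid (a point): Centre (half-way up) of the red straw: a rigid straight steel tube coated red, 200 mm long, 12 mm across, 20 to 40 g; its z axis runs along it, up as it stands. It starts upright (within 3 degrees) in one of the two holes of a dark wooden stand, its foot 10 mm above the counter, 140 mm of it standing free above the stand. Which hole it is in varies.
- mug: Shake mug: loose, round, open, blue-painted steel, 110 mm high, about 350 g; 74 mm across at the foot, 92 mm at the rim, walls 3 mm, inner floor 5 mm up, 68 mm wide inside at the floor, 86 mm at the rim. Origin: centre of its underside, z up. Its one black handle points along its own -x, to 79 mm from the axis, 25 to 97 mm up; so the straw must lean to its +x.
- yellow_straw_mid (a point): Centre (half-way up) of the yellow straw, a bystander of the same size and make as the red one, in the other hole of the stand; z axis along it. The stand is a wooden block fixed to the counter, 140 x 60 mm, 70 mm high; its two round holes are 14 mm wide, 60 mm deep and 80 mm apart along its length.
- paper_cup: A bystander: an empty loose white paper cup without handle, 80 mm high, 80 mm across the rim, 60 g. Origin at the centre of its underside, z up.

How it is judged:
By the outcome, as a careful person would: the job done as asked, in the order asked, and still so for the second after the job is handed in, with the robot touching nothing.
It also fails if it takes over 42 s, if anything falls off the work surface, if the arm or the gripper's body presses on something with over 40 N, if the wrist force passes 120 N, or if a joint passes its speed limit or range.

### The arm

A 6-joint arm with a two-finger parallel gripper is mounted at the origin on the work surface. World frame = base frame: x ahead of the robot, y to its left, z up, the work surface at z = 0. Lengths are in mm, angles in rad, forces in N, time in s.
With the tool pointing down it reaches from about 275 to 1000 mm from the base axis. Payload 8.4 kg.
Tool frame: the origin (TCP) lies midway between the tips of the shut fingers; the grasp point (between the pads) lies 19 mm behind it (r.grip_point_offset is the distance from the TCP to the grasp point, in mm); z points along the fingers, x is the direction in which the jaws open and shut, and the axes are right-handed (so a half turn about z gives the same grasp; the last joint's range is limited). The gripper opens to 85 mm and grips with 20 to 120 N. Pads are 22 mm wide; open, the fingers measure 114 mm over their backs; the gripper's body (76 mm by 85 mm) begins 54 mm behind the grasp point. The pads swing forward as they close: fully open they stand 13 mm farther back than shut.
Start: joints at [-1.343, 0.353, 1.633, -0, 1.155, -0.002], TCP at [142.363, -608.573, 231.281] pointing down, gripper open.
Joint ranges: [-2.63, 2.63], [-0.92, 2.1], [0.06, 2.66], [-1.3, 4.44], [0, 2.69], [-3.02, 3.02]. Speed limits (rad/s): [2.22, 2.22, 2.79, 3.14, 3.14, 3.14].

### API

Orientations are given as [roll, pitch, yaw] about the fixed x, y, z axes, in that order (R = Rz(yaw) Ry(pitch) Rx(roll)).
In Python, from rig import monitor, vision, sign_off, r gives the robot as it stands.
- The arm moves only by the shell command python3 -m inch 'ROWS' [FORCE]. ROWS is JSON, a list of rows, each an object with "dp": the shift along the tool's x, y, z in mm, a list of three; "angular": the turn, a rotation vector about the tool's x, y, z in rad, a list of three; "fingers": the closure in counts, from 0 (fully open) to 255 (shut). A call has 1 to 12 rows; each row is the pose to reach, as a shift and turn from the pose commanded when the call began, along the tool's axes at that moment; what a row does not reach only later rows make up. A row lasts 1/12 s, in which the tool goes at most 41.7 mm and 7.16 degrees, less where a joint would pass 70% of its speed; a pose out of reach is approached as far as the arm can. A call with a gripper value outside its range is refused whole. The fingers move at their own pace and stop on an object; FORCE is the grip in N (left out, the last holds). Time passes only in rows, so rows that repeat a pose let the fingers close. It gives the time, the measured TCP pose, the force and the opening at its end, in the units of the state.
- monitor.sense(): the state, without advancing time (a new reading comes with each control period).
- vision.grab_frame(name): name is "scene" or "top" or "wrist"; returns (picture, depth): 384x512x3 uint8, blue, green, red; 384x512 float32, mm along the optical axis (not along the pixel's ray), 0 where there is no reading.
- vision.camera_params(name): a dict with "fx", "fy", "cx", "cy" (pixels), "R" (3x3) and "t" (3): a world point X has camera coordinates R X + t. Camera axes: x right, y down, z forward; pixel columns grow to the right and rows downward; lengths in mm; the calibration is good to about 2 mm. A picture is of the moment at which its call begins: read the wrist's pose just before it. camera_params takes no time and is no camera call; for the wrist camera it gives the pose at the moment of the call.
- sign_off(): hands the job in, once; it reports no verdict.
The state is a dict: "clock": time; "qpos": joint angles; "qvel": joint speeds; "joint_efforts": joint torques, N m; "eef_pos": TCP position; "tcp_rot": TCP orientation; "contact_force": force on the tool from outside, world axes, zero at the start; "wrist_torque": the same for the moment, N m; "opening": opening from 0.0 (shut) to 1.0 (fully open).
Only numpy, scipy, OpenCV 4.12 (cv2) and the standard library are available. Lean on these libraries where they do the work, as an engineer would, in place of code of your own. Each camera call takes 0.05 s, during which the arm holds its last target.

## Working session

There is one attempt and no reset: what is moved stays moved. The work goes in short steps, Python scripts to look and compute and a shell command to move; the robot and the scene stay as the last step left them, time stands still between calls to the robot, and variables do not carry over. Pictures are saved under pics/ and viewed, and the job is handed in when it is done.

```bash
ls; mkdir -p pics; python3 - <<'E'
from rig import monitor, vision, r
import cv2,numpy as np,pickle
print(monitor.sense()); print(r.grip_point_offset)
for n in ["scene","top","wrist"]:
    p=vision.camera_params(n); im,d=vision.grab_frame(n)
    cv2.imwrite(f"pics/{n}0.png",im); np.savez(f"{n}0.npz",im=im,d=d,**p)
    R=np.array(p["R"]);print(n,p["fx"],p["cx"],p["cy"],-R.T@np.array(p["t"]),R.round(3).tolist())
E
```

```text
pics
{'clock': 0.0, 'qpos': array([-1.34340799e+00,  3.53656352e-01,  1.63414862e+00,  3.81326377e-05,
        1.15522970e+00, -2.39896833e-03]), 'qvel': array([-0.00145943, -0.00014334,  0.00049253, -0.00191261, -0.00010589,
       -0.00125423]), 'joint_efforts': array([ 8.80597918e-05, -6.05251837e+01, -3.42064333e+01, -1.16876486e-04,
        9.19117330e-03, -2.26563736e-05]), 'eef_pos': array([ 142.25708118, -608.08617571,  230.55037584]), 'tcp_rot': array([-3.14155433e+00,  1.44192873e-03, -1.34102442e+00]), 'contact_force': array([ 0.01843002, -0.02756884, -0.52137507]), 'wrist_torque': array([ 0.02210669,  0.0110987 , -0.01077571]), 'opening': 0.9980304623091613}
18.700000000000003
scene 385.45848659429794 252.43883244843423 190.59966993934836 [1041.02495313   69.59029161  648.37983796] [[-0.126, 0.992, 0.014], [0.718, 0.101, -0.689], [-0.684, -0.077, -0.725]]
top 373.6936245738212 261.17173581743737 193.28023569259085 [342.96950729  -3.81910109 961.28998192] [[0.09, -0.996, -0.005], [-0.975, -0.088, -0.203], [0.202, 0.023, -0.979]]
wrist 272.22695495106336 253.10233096073313 193.78541661322626 [ 214.89766766 -591.55258837  373.17044026] [[0.227, -0.974, -0.0], [-0.931, -0.218, 0.292], [-0.284, -0.066, -0.957]]
```

View pics/scene0.png

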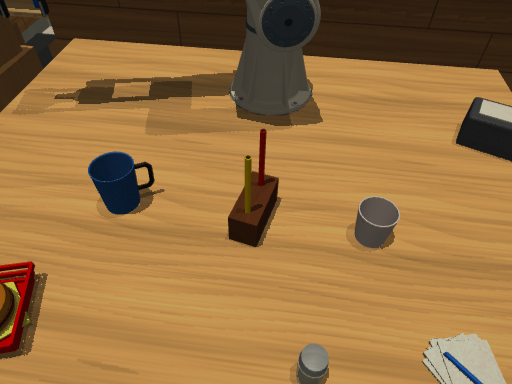

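View pics/top0.png

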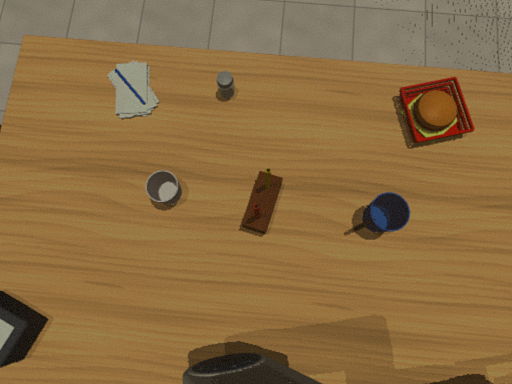

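The scene view shows the red straw at about (262,155), on the robot side of the stand. The yellow straw is in front of it at (248,183). The mug is at (118,183) with its handle at (145,175), and the paper cup at (376,222). Next I measure positions.

```bash
cat > h.py <<'E'
import numpy as np,cv2
def load(n):
    z=np.load(n+".npz"); return {k:z[k] for k in z}
def cloud(f):
    d=f["d"]; v,u=np.mgrid[:384,:512]
    P=np.stack([(u-f["cx"])/f["fx"]*d,(v-f["cy"])/f["fy"]*d,d],-1)
    W=(P-f["t"])@f["R"]; W[d<=0]=np.nan; return W
def proj(f,X):
    c=np.asarray(X)@f["R"].T+f["t"]; return np.stack([c[...,0]/c[...,2]*f["fx"]+f["cx"],c[...,1]/c[...,2]*f["fy"]+f["cy"]],-1)
def masks(im):
    b,g,r=[im[...,i].astype(int) for i in range(3)]
    return dict(red=(r>2.5*g)&(r>2.5*b)&(r>50),yel=(r>70)&(g>0.75*r)&(b<0.4*g),blue=(b>1.6*r)&(b>40)&(b>1.3*g))
E
python3 - <<'E'
from h import *
for n in ["scene0","top0"]:
    f=load(n);W=cloud(f);m=masks(f["im"])
    print(n)
    ok=np.isfinite(W).all(-1)&(W[...,2]>75)&(np.abs(W[...,0])<800)
    for c in ["red","yel"]:
        k=m[c]&ok; k[:, :200]=0; k[:,330:]=0
        P=W[k]; print(c,len(P))
        if len(P)>5:
            for lo in range(75,215,20):
                q=P[(P[:,2]>=lo)&(P[:,2]<lo+20)]
                if len(q): print(lo,len(q),q.mean(0).round(1))
    k=m["blue"]&np.isfinite(W).all(-1); P=W[k]
    P=P[(P[:,2]>3)]; print("blue",len(P),np.percentile(P,[1,50,99],axis=0).round(0).tolist())
    rim=P[(P[:,2]>103)&(P[:,2]<116)]; A=np.c_[2*rim[:,:2],np.ones(len(rim))]
    s=np.linalg.lstsq(A,(rim[:,:2]**2).sum(1),rcond=None)[0]; print("rim",len(rim),s[:2],np.sqrt(s[2]+s[0]**2+s[1]**2))
    # stand top
    im=f["im"].astype(int); k=np.isfinite(W).all(-1)&(np.abs(W[...,2]-70)<5)&(np.abs(W[...,1]+20)<200)&(W[...,0]>250)&(im[...,2]<110)&~m["blue"]
    k[:,:200]=0;k[:,330:]=0
    P=W[k]; print("stand",len(P),P.mean(0)); print(cv2.minAreaRect(P[:,:2].astype(np.float32)))
    # handle: dark and not blue
    k=np.isfinite(W).all(-1)&(W[...,2]>20)&(W[...,2]<105)&(f["im"].max(-1)<45)&(np.hypot(W[...,0]-s[0],W[...,1]-s[1])<90)
    P=W[k]; print("handle",len(P),P.mean(0) if len(P) else 0, np.degrees(np.arctan2(*(P.mean(0)[:2]-s[:2])[::-1])) if len(P) else 0)
    cv2.imwrite(f"pics/{n}_mug.png",cv2.resize(f["im"][130:230,70:170] if n=="scene0" else f["im"][170:260,330:430],None,fx=6,fy=6,interpolation=cv2.INTER_CUBIC))
    cv2.imwrite(f"pics/{n}_st.png",cv2.resize(f["im"][120:250,210:300] if n=="scene0" else f["im"][155:250,220:310],None,fx=4.5 if n=="scene0" else 6,fy=4.5 if n=="scene0" else 6,interpolation=cv2.INTER_CUBIC))
E
```

```text
scene0
red 283
75 38 [475.3  23.   84.1]
95 35 [475.6  22.8 104.5]
115 39 [475.9  22.2 125.1]
135 42 [475.   22.3 145.1]
155 39 [475.9  23.1 164.9]
175 44 [475.5  22.3 185. ]
195 46 [474.9  22.7 203.7]
yel 313
75 35 [553.7   5.   85.7]
95 40 [553.8   5.4 105.5]
115 44 [553.2   6.  124.6]
135 47 [553.7   5.4 145.3]
155 46 [553.5   5.7 165.4]
175 51 [553.6   5.3 185.2]
195 50 [552.5   5.6 204.3]
blue 2446 [[461.0, -324.0, 5.0], [524.0, -276.0, 71.0], [798.0, 396.0, 110.0]]
rim 317 [ 504.42713032 -281.61355509] 43.30354893914813
stand 1412 [545.89549992  24.98203191  69.47393934]
((646.0511474609375, 50.55419158935547), (426.0743103027344, 116.50089263916016), 15.227134704589844)
handle 866 [ 512.8174036  -253.94471964   67.93748799] 73.13064384859034
top0
red 27
75 1 [467.7  26.5  86.5]
95 1 [466.4  25.8 111.4]
115 3 [465.6  23.1 128.9]
135 1 [466.2  18.4 147.4]
155 2 [465.5  22.5 163.8]
175 2 [465.4  22.1 185.1]
195 17 [469.3  21.  206.7]
yel 20
135 1 [544.    0.8 142.6]
155 1 [544.2   1.2 169.1]
175 1 [ 5.446e+02 -5.000e-01  1.942e+02]
195 17 [547.2   4.4 207.7]
blue 402 [[460.0, -325.0, 3.0], [515.0, -278.0, 16.0], [850.0, 452.0, 111.0]]
rim 133 [ 503.14551085 -282.1234264 ] 43.12608505306185
stand 1276 [517.33227892  16.86179795  68.56169935]
((633.5137939453125, 48.00129699707031), (405.5090637207031, 116.5967788696289), 15.71615219116211)
handle 804 [ 507.59969505 -290.1004838    65.91875577] -60.822129595445396
```

View pics/scene0_mug.png

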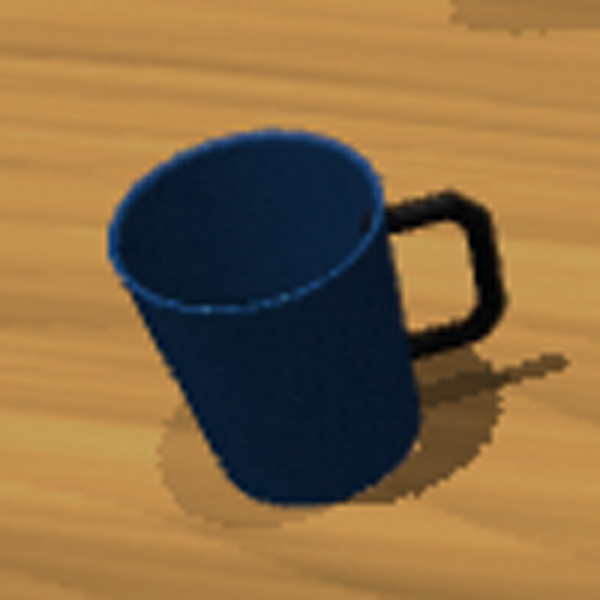

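View pics/top0_mug.png

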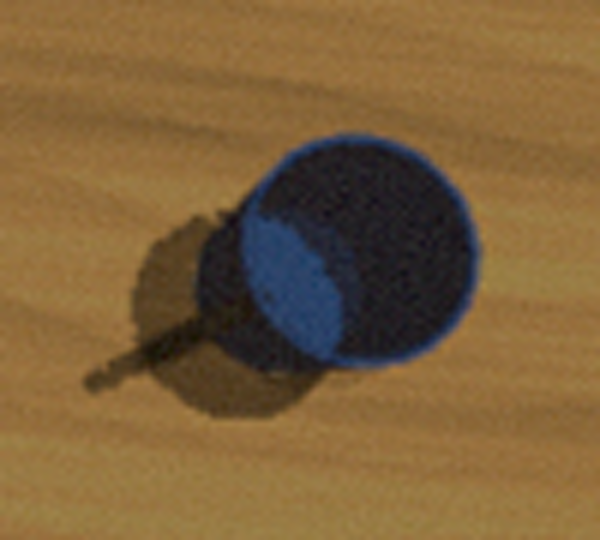

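```bash
python3 - <<'E'
from h import *
c=np.array([503.8,-281.9])
for n in ["scene0","top0"]:
    f=load(n);W=cloud(f)
    rr=np.hypot(W[...,0]-c[0],W[...,1]-c[1])
    k=np.isfinite(W).all(-1)&(rr>50)&(rr<84)&(W[...,2]>22)&(W[...,2]<100)
    P=W[k]; q=P[:,:2]-c; a=np.degrees(np.arctan2(q[:,1],q[:,0]))
    print(n,len(P)); 
    for lo in range(50,84,6):
        s=(rr[k]>=lo)&(rr[k]<lo+6)
        if s.any(): print(lo,s.sum(),np.median(a[s]).round(1),a[s].std().round(1),P[s].mean(0).round(1))
E
```

```text
scene0 176
50 26 118.2 3.1 [ 478.2 -235.4   65.9]
56 27 118.7 1.8 [ 474.9 -230.4   64. ]
62 31 118.7 1.8 [ 472.  -224.9   64.4]
68 63 118.5 1.3 [ 469.8 -219.6   65.6]
74 29 119.1 1.2 [ 466.9 -215.7   68.4]
top0 73
50 12 121.2 3.2 [ 475.9 -236.8   94.7]
56 11 121.7 2.8 [ 472.5 -231.7   94.1]
62 9 122.5 2.6 [ 469.  -227.    93.9]
68 19 121.7 2.6 [ 466.1 -221.7   85.4]
74 22 121.8 1.9 [ 463.5 -217.4   70. ]
```

```bash
cat > go.py <<'E'
import numpy as np
from scipy.spatial.transform import Rotation as Ro
from rig import monitor
A=np.radians(-59.5); d=np.array([np.cos(A),np.sin(A),0]); t=np.array([-d[1],d[0],0])  # t: jaw axis, 30.5deg
def Rt(deg):  # tool with straw top leaning along d by deg
    a=np.radians(deg); z=-(np.sin(a)*d+np.cos(a)*np.array([0,0,1])); return np.stack([t,np.cross(z,t),z],1)
def to(pos,deg):
    s=monitor.sense(); R=Ro.from_euler('xyz',s["tcp_rot"]).as_matrix()
    print("now",s["clock"].__round__(2),s["eef_pos"].round(1),"tilt R z",R[:,2].round(3),"F",s["contact_force"].round(1),"op",round(s["opening"],3),"q",s["qpos"].round(2))
    print("dp",(R.T@(np.array(pos)-s["eef_pos"])).round(1),"ang",Ro.from_matrix(R.T@Rt(deg)).as_rotvec().round(4))
E
python3 -c "
from go import *
to([470.5,22,285],0)"
```

```text
now 0.15 [ 142.3 -608.2  230.7] tilt R z [-0.     0.001 -1.   ] F [-0.3 -0.1 -0.1] op 1.001 q [-1.34  0.35  1.63  0.    1.16 -0.  ]
dp [-539.  -463.1  -53.7] ang [-1.0000e-03  7.0000e-04 -1.8734e+00]
```

```bash
python3 -m inch '[{"dp":[0,0,-40],"angular":[0,0,-0.1],"fingers":0},{"dp":[-30,-25,-54],"angular":[0,0,-0.22],"fingers":0},{"dp":[-61,-52,-54],"angular":[0,0,-0.34],"fingers":0},{"dp":[-92,-79,-54],"angular":[0,0,-0.46],"fingers":0},{"dp":[-123,-106,-54],"angular":[0,0,-0.58],"fingers":0},{"dp":[-154,-133,-54],"angular":[0,0,-0.7],"fingers":0},{"dp":[-185,-159,-54],"angular":[0,0,-0.82],"fingers":0},{"dp":[-216,-186,-54],"angular":[0,0,-0.94],"fingers":0},{"dp":[-247,-212,-54],"angular":[0,0,-1.06],"fingers":0},{"dp":[-278,-239,-54],"angular":[0,0,-1.18],"fingers":0},{"dp":[-309,-266,-54],"angular":[0,0,-1.3],"fingers":0},{"dp":[-340,-292,-54],"angular":[0,0,-1.42],"fingers":0}]'
python3 -c "
from go import *
to([470.5,22,285],0)"
```

```text
clock: 1.15
eef_pos: [349.6, -209.1, 285.4]
tcp_rot: [3.141, -0.0, 0.085]
contact_force: [1.4, -0.7, 0.5]
opening: 0.999
now 1.15 [ 349.6 -209.1  285.4] tilt R z [ 0. -0. -1.] F [ 1.4 -0.7  0.5] op 0.999 q [-0.54 -0.06  2.    0.    1.2  -0.63]
dp [ 140.  -220.1    0.4] ang [ 3.000e-04 -4.000e-04 -4.478e-01]
```

```bash
python3 -m inch '[{"dp":[20,-30,0],"angular":[0,0,-0.1],"fingers":0},{"dp":[40,-60,0],"angular":[0,0,-0.2],"fingers":0},{"dp":[60,-90,0],"angular":[0,0,-0.3],"fingers":0},{"dp":[80,-122,0],"angular":[0,0,-0.42],"fingers":0},{"dp":[100,-154,0],"angular":[0,0,-0.45],"fingers":0},{"dp":[120,-187,0],"angular":[0,0,-0.45],"fingers":0},{"dp":[140,-219,0],"angular":[0,0,-0.45],"fingers":0},{"dp":[140,-219,0],"angular":[0,0,-0.45],"fingers":0},{"dp":[140,-219,0],"angular":[0,0,-0.45],"fingers":0}]'
cat > wr.py <<'E'
import sys; from rig import vision; import numpy as np,cv2
from h import *; from go import *
n=sys.argv[1];k=sys.argv[2]
p=vision.camera_params(n); im,dd=vision.grab_frame(n); np.savez(f"{n}{k}.npz",im=im,d=dd,**p); cv2.imwrite(f"pics/{n}{k}.png",im)
E
python3 wr.py wrist 1; python3 -c "
from h import *
from go import *
to([470.5,22,285],0)
f=load('wrist1');W=cloud(f);m=masks(f['im'])['red'];m=m&(W[...,2]>75)&(W[...,2]<215)&(np.hypot(W[...,0]-470,W[...,1]-22)<40)
P=W[m];print(len(P))
for lo in range(75,215,20):
  q=P[(P[:,2]>=lo)&(P[:,2]<lo+20)]
  if len(q):print(lo,len(q),q.mean(0).round(1))
print(proj(f,[[470.5,22,210],[470.5,22,70]]))
print(-f['R'].T@f['t'])
"
```

```text
clock: 1.9
eef_pos: [471.8, 20.0, 284.9]
tcp_rot: [-3.141, 0.001, 0.533]
contact_force: [-1.3, -0.2, -0.8]
opening: 0.998
now 1.95 [471.2  18.8 284.9] tilt R z [-0.001 -0.    -1.   ] F [-0.4  0.9  0.7] op 0.998 q [ 0.04  0.06  1.88 -0.    1.2  -0.49]
dp [ 1.  -3.1 -0.1] ang [-0.0003  0.0012 -0.0012]
366
75 24 [468.3  26.5  85.8]
95 28 [468.   26.1 105.9]
115 35 [468.4  26.3 125.2]
135 42 [468.4  26.4 145.2]
155 51 [468.1  26.3 165.7]
175 67 [468.3  26.3 185.4]
195 119 [469.8  24.6 206.7]
[[253.00967014 199.74425397]
 [253.19908362 166.9394143 ]]
[434.58795662  83.78661628 427.46885382]
```

View pics/wrist1.png

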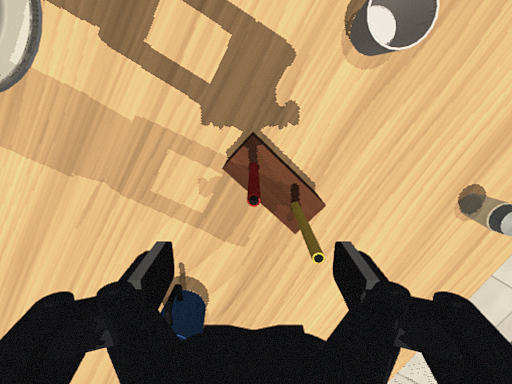

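The wrist view shows the red straw's top at (253,200), which matches the projected (253.0,199.7). Its axis is at about (470.6, 22.2). Descending.

```bash
python3 -m inch '[{"dp":[1,-3,0],"angular":[0,0,0],"fingers":0},{"dp":[1,-3,0],"angular":[0,0,0],"fingers":0},{"dp":[1,-3,15],"angular":[0,0,0],"fingers":0},{"dp":[1,-3,35],"angular":[0,0,0],"fingers":0},{"dp":[1,-3,55],"angular":[0,0,0],"fingers":0},{"dp":[1,-3,65],"angular":[0,0,0],"fingers":0},{"dp":[1,-3,65],"angular":[0,0,0],"fingers":0},{"dp":[1,-3,65],"angular":[0,0,0],"fingers":0}]'
python3 -c "
from go import *
to([470.6,22.2,166],0)"
```

```text
clock: 2.62
eef_pos: [470.7, 20.9, 220.5]
tcp_rot: [-3.141, 0.001, 0.528]
contact_force: [0.2, -0.8, -0.4]
opening: 1.005
now 2.62 [470.7  20.9 220.5] tilt R z [-0.001 -0.    -1.   ] F [ 0.2 -0.8 -0.4] op 1.005 q [ 0.04  0.12  1.96 -0.    1.06 -0.49]
dp [ 0.6 -1.2 54.5] ang [-0.0003  0.0006 -0.0044]
```

```bash
python3 -m inch '[{"dp":[0.5,-1,8],"angular":[0,0,0],"fingers":0},{"dp":[0.5,-1,20],"angular":[0,0,0],"fingers":0},{"dp":[0.5,-1,32],"angular":[0,0,0],"fingers":0},{"dp":[0.5,-1,44],"angular":[0,0,0],"fingers":0},{"dp":[0.5,-1,54],"angular":[0,0,0],"fingers":0},{"dp":[0.5,-1,54],"angular":[0,0,0],"fingers":0},{"dp":[0.5,-1,54],"angular":[0,0,0],"fingers":0}]' && python3 wr.py wrist 2; python3 -c "
from go import *
to([470.6,22.2,166],0)"
```

```text
clock: 3.2
eef_pos: [470.8, 22.6, 166.3]
tcp_rot: [-3.141, 0.0, 0.529]
contact_force: [-0.1, 0.5, 0.3]
opening: 0.997
now 3.25 [471.2  22.6 166.8] tilt R z [ 0.001  0.    -1.   ] F [ 0.1 -0.4 -2. ] op 1.003 q [ 0.04  0.19  2.02  0.    0.93 -0.48]
dp [-0.7  0.   0.8] ang [ 0.0003 -0.0006 -0.0034]
```

View pics/wrist2.png

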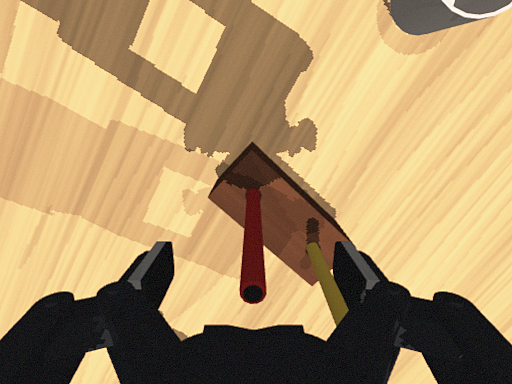

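The straw's top is at (253,293), centred between the fingers at columns 173 and 333, with the yellow straw clear of both. Closing.

```bash
python3 -m inch '[{"dp":[0,0,0],"angular":[0,0,0],"fingers":255},{"dp":[0,0,0],"angular":[0,0,0],"fingers":255},{"dp":[0,0,0],"angular":[0,0,0],"fingers":255},{"dp":[0,0,0],"angular":[0,0,0],"fingers":255},{"dp":[0,0,0],"angular":[0,0,0],"fingers":255},{"dp":[0,0,0],"angular":[0,0,0],"fingers":255},{"dp":[0,0,0],"angular":[0,0,0],"fingers":255},{"dp":[0,0,0],"angular":[0,0,0],"fingers":255},{"dp":[0,0,0],"angular":[0,0,0],"fingers":255},{"dp":[0,0,0],"angular":[0,0,0],"fingers":255},{"dp":[0,0,0],"angular":[0,0,0],"fingers":255},{"dp":[0,0,0],"angular":[0,0,0],"fingers":255}]' 50
```

```text
clock: 4.25
eef_pos: [471.0, 22.6, 166.5]
tcp_rot: [3.141, -0.0, 0.529]
contact_force: [0.4, -0.3, 5.0]
opening: 0.127
```

```bash
python3 -m inch '[{"dp":[0,0,-5],"angular":[0,0,0],"fingers":255},{"dp":[0,0,-15],"angular":[0,0,0],"fingers":255},{"dp":[0,0,-30],"angular":[0,0,0],"fingers":255},{"dp":[0,0,-50],"angular":[0,0,0],"fingers":255},{"dp":[0,0,-75],"angular":[0,0,0],"fingers":255},{"dp":[0,0,-100],"angular":[0,0,0],"fingers":255},{"dp":[0,0,-125],"angular":[0,0,0],"fingers":255},{"dp":[0,0,-145],"angular":[0,0,0],"fingers":255},{"dp":[0,0,-160],"angular":[0,0,0],"fingers":255},{"dp":[0,0,-160],"angular":[0,0,0],"fingers":255},{"dp":[0,0,-160],"angular":[0,0,0],"fingers":255}]'
python3 wr.py scene 3
python3 - <<'E'
from go import *; from h import *
# plan: straw foot at distance L below TCP along tool z
s=monitor.sense();print(s["eef_pos"],s["opening"])
f=load("scene3");W=cloud(f);m=masks(f["im"])["red"]&(np.hypot(W[...,0]-475,W[...,1]-22)<40)&(W[...,2]>100)
P=W[m];print(len(P),P[:,2].min(),P[:,2].max());z=P[:,2]
for lo in range(140,400,30):
    q=P[(z>=lo)&(z<lo+30)]
    if len(q):print(lo,len(q),q.mean(0).round(1))
cv2.imwrite("pics/s3c.png",cv2.resize(f["im"][50:250,200:330],None,fx=3,fy=3))
E
```

```text
clock: 5.17
eef_pos: [471.0, 22.6, 327.1]
tcp_rot: [3.141, -0.002, 0.529]
contact_force: [-0.1, 0.1, -1.1]
opening: 0.128
[470.43804662  22.56698113 326.02560855] 0.1233973069829391
419 169.94368645728676 322.2742599998856
140 2 [475.4  21.9 169.9]
170 61 [476.2  22.8 186.4]
200 73 [476.3  22.6 214. ]
230 85 [476.2  23.  245.2]
260 87 [476.2  23.1 275.4]
290 105 [475.9  22.9 305.6]
320 6 [476.4  24.6 321. ]
```

View pics/scene3.png

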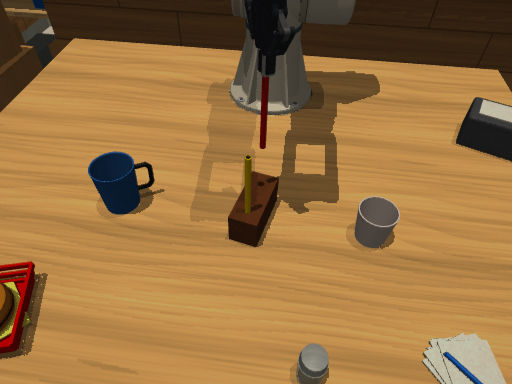

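The straw is out, its foot at (263,148), z about 170. The stand and the yellow straw look undisturbed. Next I plan the tilted pre-insert pose.

```bash
cat >> go.py <<'E'
C=np.array([503.8,-281.9,0]); L=156.5
def tcp(rho,z,deg):
    return C+rho*d+np.array([0,0,z])-L*Rt(deg)[:,2]
def foot():
    s=monitor.sense(); R=Ro.from_euler('xyz',s["tcp_rot"]).as_matrix(); p=s["eef_pos"]+L*R[:,2]-C
    u=-R[:,2]; rm=p+u*(110-p[2])/u[2]
    print("foot rho,tan,z",p@d,p@t,p[2],"at rim rho,tan",rm@d,rm@t,"tilt",np.degrees(np.arccos(u[2])))
E
python3 -c "
from go import *
a=np.radians(26); rho=-23+(145-8)*np.tan(a); print(rho,tcp(rho,145,26))
to(tcp(rho,145,26),26)"
```

```text
43.81936463352302 [ 560.85972086 -378.7681837   285.66126825]
now 5.22 [470.4  22.6 326. ] tilt R z [-0.  0. -1.] F [-0.3  1.  -1.5] op 0.123 q [ 0.04  0.02  1.83  0.    1.29 -0.48]
dp [-124.5  392.1   40.3] ang [ 0.4537 -0.0007 -0.0033]
```

```bash
python3 -m inch '[{"dp":[-4,13,0],"angular":[0,0,0],"fingers":255},{"dp":[-12,39,0],"angular":[0,0,0],"fingers":255},{"dp":[-21,67,0],"angular":[0.04,0,0],"fingers":255},{"dp":[-30,95,0],"angular":[0.08,0,0],"fingers":255},{"dp":[-39,124,0],"angular":[0.12,0,0],"fingers":255},{"dp":[-48,152,0],"angular":[0.16,0,0],"fingers":255},{"dp":[-57,180,0],"angular":[0.2,0,0],"fingers":255},{"dp":[-66,208,0],"angular":[0.24,0,0],"fingers":255},{"dp":[-75,236,0],"angular":[0.28,0,0],"fingers":255},{"dp":[-84,264,0],"angular":[0.32,0,0],"fingers":255},{"dp":[-93,292,0],"angular":[0.36,0,0],"fingers":255},{"dp":[-102,320,0],"angular":[0.4,0,0],"fingers":255}]'
python3 -c "
from go import *
to([560.9,-378.8,286],26)"
```

```text
clock: 6.22
eef_pos: [543.8, -306.4, 324.5]
tcp_rot: [-2.737, 0.001, 0.529]
contact_force: [0.7, 1.3, -0.5]
opening: 0.126
now 6.22 [ 543.8 -306.4  324.5] tilt R z [-0.199  0.339 -0.919] F [ 0.7  1.3 -0.5] op 0.126 q [-0.61  0.5   1.27  0.17  1.74 -1.14]
dp [-21.7  80.6   7.4] ang [ 0.0495 -0.0008 -0.0037]
```

```bash
python3 -m inch '[{"dp":[-5,20,0],"angular":[0.02,0,0],"fingers":255},{"dp":[-12,42,0],"angular":[0.05,0,0],"fingers":255},{"dp":[-18,64,0],"angular":[0.05,0,0],"fingers":255},{"dp":[-21.7,79,4],"angular":[0.05,0,0],"fingers":255},{"dp":[-21.7,79,7],"angular":[0.05,0,0],"fingers":255},{"dp":[-21.7,79,7],"angular":[0.05,0,0],"fingers":255},{"dp":[-21.7,79,7],"angular":[0.05,0,0],"fingers":255},{"dp":[-21.7,79,7],"angular":[0.05,0,0],"fingers":255}]'
python3 wr.py top 4;python3 wr.py scene 4
python3 - <<'E'
from go import *; from h import *
foot();to([560.9,-378.8,286],26)
for n in ["scene4","top4"]:
    f=load(n);W=cloud(f);m=masks(f["im"])["red"]&(np.hypot(W[...,0]-540,W[...,1]+340)<100)&(W[...,2]>100)
    P=W[m]; print(n,len(P))
    if len(P)>20:
        c=P.mean(0);v=np.linalg.svd(P-c)[2][0];v*=np.sign(v[2]);q=(P-c)@v
        print("dir rad,tan,z",v@d,v@t,v[2],"tilt",np.degrees(np.arccos(v[2])),"end",(c+v*q.min()).round(1),"rho,tan",(c+v*q.min()-C)@d,(c+v*q.min()-C)@t)
    print(proj(f,np.array([C+[0,0,110],tcp(0,0,0)])))
    u=proj(f,C+[0,0,110]).astype(int);a=f["im"][max(u[1]-80,0):u[1]+70,max(u[0]-80,0):u[0]+90]
    cv2.imwrite(f"pics/{n}c.png",cv2.resize(a,None,fx=3.5,fy=3.5))
E
```

```text
clock: 6.88
eef_pos: [561.0, -375.4, 290.0]
tcp_rot: [-2.692, -0.0, 0.53]
contact_force: [-0.5, -0.2, -0.3]
opening: 0.124
foot rho,tan,z 42.0224853931757 2.013799293693344 149.2687215279371 at rim rho,tan 23.115511695144207 2.0822779370525177 tilt 25.70987737116377
now 6.98 [ 561.1 -375.7  290.3] tilt R z [-0.219  0.375 -0.901] F [-1.1 -0.1 -0.1] op 0.125 q [-0.67  0.64  1.13  0.16  1.8  -1.2 ]
dp [-1.7  4.2  2.7] ang [ 0.0051 -0.0016 -0.0018]
scene4 530
dir rad,tan,z 0.43390402048333915 -0.0019299819893159155 0.900957033480462 tilt 25.715848444503553 end [ 530.  -313.1  149.4] rho,tan 40.186073245227966 6.77342727770777
[[110.83064075 165.74725975]
 [104.81221547 148.20505959]]
top4 0
[[389.71766064 210.94586022]
 [396.802103   207.59254449]]
```

View pics/scene4c.png

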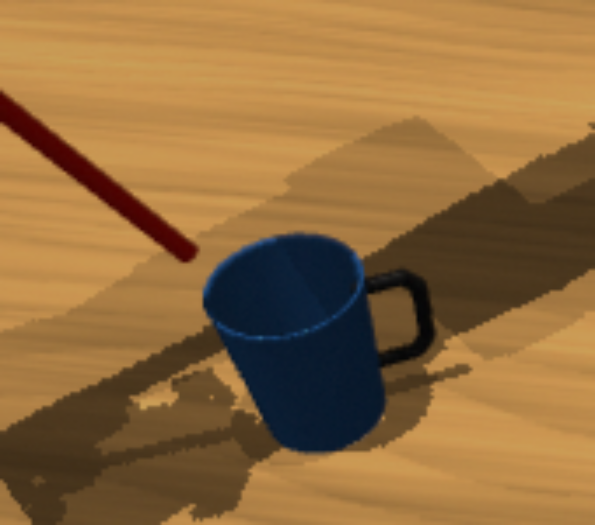

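View pics/top4c.png

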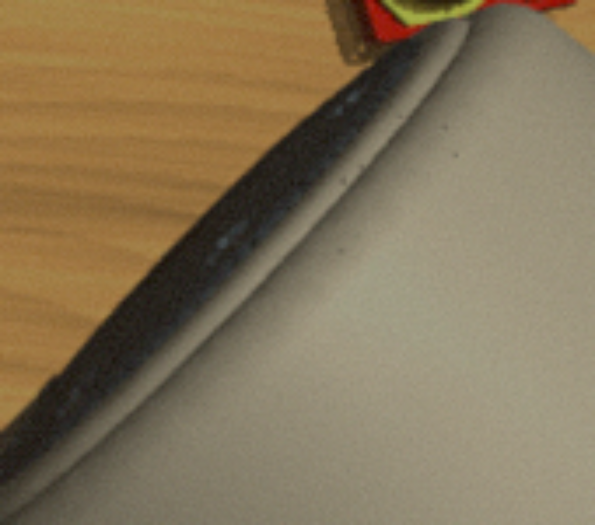

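The straw is aligned: its tip at (190,250) in the crop is above the near-left rim, and the measured lean agrees with the arm's pose (25.7°). Inserting along the straw's axis with a 2 mm correction.

```bash
python3 -m inch '[{"dp":[-1.8,2,0],"angular":[0,0,0],"fingers":255},{"dp":[-1.8,2,8],"angular":[0,0,0],"fingers":255},{"dp":[-1.8,2,20],"angular":[0,0,0],"fingers":255},{"dp":[-1.8,2,34],"angular":[0,0,0],"fingers":255},{"dp":[-1.8,2,48],"angular":[0,0,0],"fingers":255},{"dp":[-1.8,2,62],"angular":[0,0,0],"fingers":255},{"dp":[-1.8,2,76],"angular":[0,0,0],"fingers":255},{"dp":[-1.8,2,90],"angular":[0,0,0],"fingers":255},{"dp":[-1.8,2,104],"angular":[0,0,0],"fingers":255},{"dp":[-1.8,2,118],"angular":[0,0,0],"fingers":255},{"dp":[-1.8,2,124],"angular":[0,0,0],"fingers":255},{"dp":[-1.8,2,124],"angular":[0,0,0],"fingers":255}]'
python3 wr.py scene 5
python3 - <<'E'
from go import *; from h import *
foot()
f=load("scene5");W=cloud(f)
b=masks(f["im"])["blue"];P=W[b&np.isfinite(W).all(-1)];P=P[(np.abs(P[:,2]-109)<5)&(np.hypot(P[:,0]-504,P[:,1]+282)<90)]
A=np.c_[2*P[:,:2],np.ones(len(P))];s=np.linalg.lstsq(A,(P[:,:2]**2).sum(1),rcond=None)[0];print("rim",s[:2])
cv2.imwrite("pics/s5c.png",cv2.resize(f["im"][80:230,50:200],None,fx=4,fy=4))
E
```

```text
clock: 7.98
eef_pos: [532.0, -331.4, 175.2]
tcp_rot: [-2.689, 0.001, 0.529]
contact_force: [0.1, -0.4, 0.1]
opening: 0.124
foot rho,tan,z -10.33596031867739 -0.48947257986381126 35.37012730421753 at rim rho,tan 25.805296507464064 -0.569296910972876 tilt 25.839723833065396
rim [ 504.73430767 -281.56246034]
```

View pics/s5c.png

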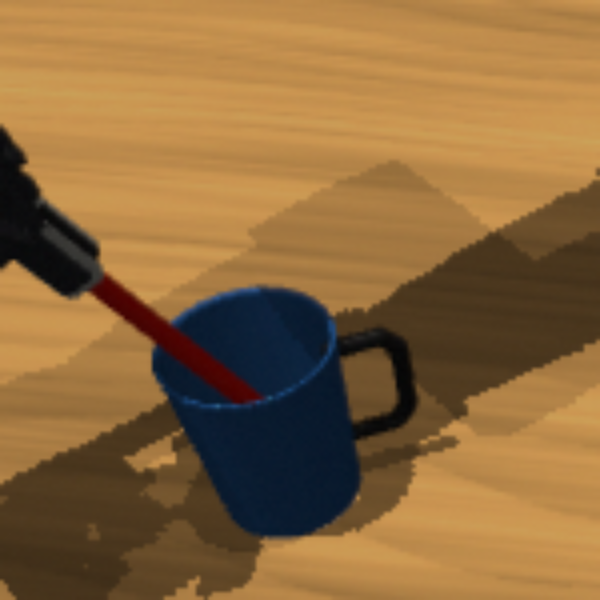

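The straw is inside the mug, entering near the left rim at (170,345), with no contact and the mug unmoved. Lowering slowly until it touches.

```bash
python3 -m inch '[{"dp":[0,0,6],"angular":[0,0,0],"fingers":255},{"dp":[0,0,14],"angular":[0,0,0],"fingers":255},{"dp":[0,0,20],"angular":[0,0,0],"fingers":255},{"dp":[0,0,24],"angular":[0,0,0],"fingers":255},{"dp":[0,0,26],"angular":[0,0,0],"fingers":255},{"dp":[0,0,27],"angular":[0,0,0],"fingers":255},{"dp":[0,0,27],"angular":[0,0,0],"fingers":255},{"dp":[0,0,27],"angular":[0,0,0],"fingers":255}]'
python3 -c "
from go import *
foot();print(monitor.sense()['contact_force'])"
```

```text
clock: 8.7
eef_pos: [527.2, -322.5, 152.4]
tcp_rot: [-2.692, -0.0, 0.529]
contact_force: [-0.2, -1.1, 0.2]
opening: 0.127
foot rho,tan,z -21.214074124010335 -0.18901203658516005 11.447640474864812 at rim rho,tan 26.359405138627743 -0.3629244893150927 tilt 25.767816947018634
[-0.23854862 -1.12551225  0.18129617]
```

```bash
python3 -m inch '[{"dp":[0,0,1],"angular":[0,0,0],"fingers":255},{"dp":[0,0,2],"angular":[0,0,0],"fingers":255},{"dp":[0,0,2.5],"angular":[0,0,0],"fingers":255},{"dp":[0,0,3],"angular":[0,0,0],"fingers":255},{"dp":[0,0,3],"angular":[0,0,0],"fingers":255}]'
python3 -c "
from go import *
foot();print(monitor.sense()['contact_force'])"
python3 -m inch '[{"dp":[0,0,0.7],"angular":[0,0,0],"fingers":255},{"dp":[0,0,1.2],"angular":[0,0,0],"fingers":255},{"dp":[0,0,1.2],"angular":[0,0,0],"fingers":255}]'
python3 -c "
from go import *
foot();print(monitor.sense()['contact_force'])"
```

```text
clock: 9.12
eef_pos: [526.3, -321.2, 149.4]
tcp_rot: [-2.691, 0.0, 0.529]
contact_force: [-0.2, 0.3, -0.7]
opening: 0.124
foot rho,tan,z -22.820417695206554 -0.27846628211720487 8.51266381782986 at rim rho,tan 26.218888078204913 -0.4376318681794874 tilt 25.79023767727354
[-0.23588887  0.33358011 -0.72377265]
clock: 9.37
eef_pos: [526.2, -320.8, 148.4]
tcp_rot: [-2.692, -0.0, 0.529]
contact_force: [-0.3, 0.1, 0.6]
opening: 0.127
foot rho,tan,z -23.225377612553615 -0.24317072176001697 7.482726347862098 at rim rho,tan 26.285910945839664 -0.4080778225971424 tilt 25.77860302152653
[-0.30071963  0.06910475  0.61777716]
```

```bash
for i in 1; do python3 -m inch '[{"dp":[0,0,0.6],"angular":[0,0,0],"fingers":255},{"dp":[0,0,1.2],"angular":[0,0,0],"fingers":255},{"dp":[0,0,1.2],"angular":[0,0,0],"fingers":255}]'; done
python3 -c "
from go import *
foot();print(monitor.sense()['contact_force'])"
python3 -m inch '[{"dp":[0,0,0.6],"angular":[0,0,0],"fingers":255},{"dp":[0,0,1],"angular":[0,0,0],"fingers":255},{"dp":[0,0,1],"angular":[0,0,0],"fingers":255}]'
python3 -c "
from go import *
foot();print(monitor.sense()['contact_force'])"
```

```text
clock: 9.62
eef_pos: [526.2, -320.7, 147.9]
tcp_rot: [-2.693, -0.0, 0.529]
contact_force: [1.0, -2.3, 4.6]
opening: 0.124
foot rho,tan,z -23.118711216727373 -0.09642171387478767 6.913040221190357 at rim rho,tan 26.531924179167106 -0.30334253206060546 tilt 25.717445255721156
[ 0.97056403 -2.28054124  4.58186108]
clock: 9.87
eef_pos: [526.3, -320.7, 147.6]
tcp_rot: [-2.694, -0.001, 0.529]
contact_force: [2.5, -3.6, 9.1]
opening: 0.123
foot rho,tan,z -22.913766442225857 0.061429486253193326 6.5173175708033 at rim rho,tan 26.79568421656177 -0.1919291576205843 tilt 25.65828710297008
[ 2.46732746 -3.6088613   9.148127  ]
```

The foot touches the floor at z about 7, where it should. I'll ease the load off and swing about the foot toward the rim.

```bash
python3 -m inch '[{"dp":[0,0,-1.5],"angular":[0,0,0],"fingers":255},{"dp":[0,3.1,-1.5],"angular":[0.02,0,0],"fingers":255},{"dp":[0,6.3,-1.4],"angular":[0.04,0,0],"fingers":255},{"dp":[0,9.4,-1.3],"angular":[0.06,0,0],"fingers":255},{"dp":[0,9.4,-1.3],"angular":[0.06,0,0],"fingers":255},{"dp":[0,9.4,-1.3],"angular":[0.06,0,0],"fingers":255}]'
python3 -c "
from go import *
foot();print(monitor.sense()['contact_force'])"
```

```text
clock: 10.37
eef_pos: [530.6, -328.4, 143.1]
tcp_rot: [-2.63, -0.0, 0.528]
contact_force: [1.6, -1.3, 5.7]
opening: 0.125
foot rho,tan,z -22.97656140925037 -0.2273219887383994 6.644256065168406 at rim rho,tan 35.05854057250429 -0.47013821101218733 tilt 29.31478363859751
[ 1.60389924 -1.27164378  5.71075992]
```

```bash
python3 -m inch '[{"dp":[0,0.8,-0.7],"angular":[0.005,0,0],"fingers":255},{"dp":[0,1.6,-0.7],"angular":[0.01,0,0],"fingers":255},{"dp":[0,1.6,-0.7],"angular":[0.01,0,0],"fingers":255}]'
python3 wr.py scene 6
python3 - <<'E'
from go import *; from h import *
foot();print(monitor.sense()["contact_force"])
f=load("scene6");W=cloud(f)
b=masks(f["im"])["blue"];P=W[b&np.isfinite(W).all(-1)];P=P[(np.abs(P[:,2]-109)<5)&(np.hypot(P[:,0]-504,P[:,1]+282)<90)]
A=np.c_[2*P[:,:2],np.ones(len(P))];s=np.linalg.lstsq(A,(P[:,:2]**2).sum(1),rcond=None)[0];print("rim",s[:2])
cv2.imwrite("pics/s6c.png",cv2.resize(f["im"][80:230,50:200],None,fx=4,fy=4))
E
```

```text
clock: 10.62
eef_pos: [531.1, -329.4, 142.8]
tcp_rot: [-2.62, 0.0, 0.529]
contact_force: [1.1, 0.3, 3.3]
opening: 0.122
foot rho,tan,z -23.232922534357417 -0.32245010755934866 7.165164056337289 at rim rho,tan 35.81009305570842 -0.5178670278197619 tilt 29.86258882110805
[0.64539969 0.24120148 1.97897632]
rim [ 504.52354626 -281.59747082]
```

View pics/s6c.png

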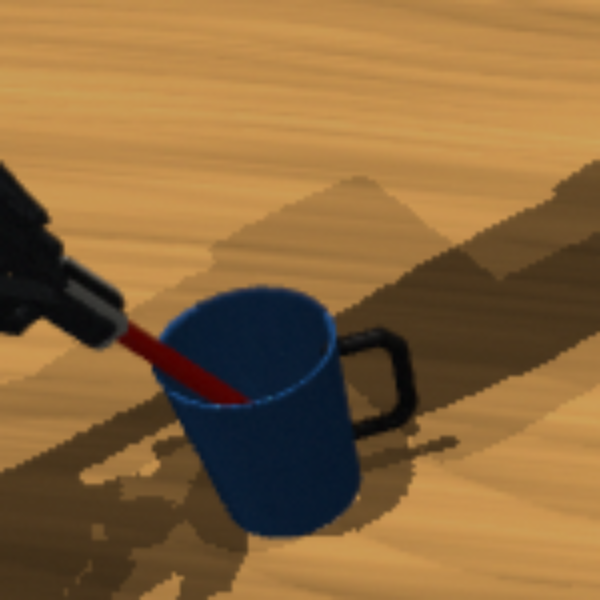

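The straw is beside the rim at the far-from-handle side, (165,365), and the mug hasn't moved. Releasing gently.

```bash
python3 -m inch '[{"dp":[0,0,0],"angular":[0,0,0],"fingers":218},{"dp":[0,0,0],"angular":[0,0,0],"fingers":214},{"dp":[0,0,0],"angular":[0,0,0],"fingers":210},{"dp":[0,0,0],"angular":[0,0,0],"fingers":205},{"dp":[0,0,0],"angular":[0,0,0],"fingers":195},{"dp":[0,0,0],"angular":[0,0,0],"fingers":185},{"dp":[0,0,0],"angular":[0,0,0],"fingers":170},{"dp":[0,0,0],"angular":[0,0,0],"fingers":150},{"dp":[0,0,0],"angular":[0,0,0],"fingers":130},{"dp":[0,0,0],"angular":[0,0,0],"fingers":130}]'
python3 wr.py scene 7; python3 wr.py wrist 7; python3 -c "
from h import *
f=load('scene7');cv2.imwrite('pics/s7c.png',cv2.resize(f['im'][80:230,50:200],None,fx=4,fy=4))"
```

```text
clock: 11.5
eef_pos: [531.1, -329.2, 143.4]
tcp_rot: [-2.622, -0.0, 0.529]
contact_force: [-0.3, -0.0, -0.1]
opening: 0.49
```

View pics/s7c.png

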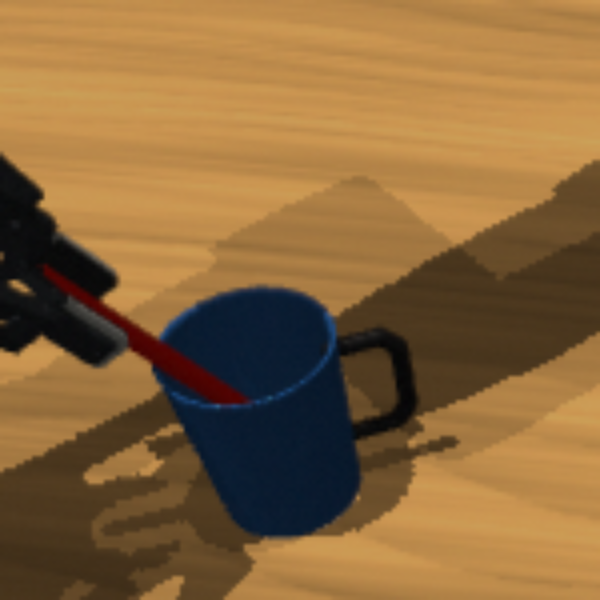

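View pics/wrist7.png

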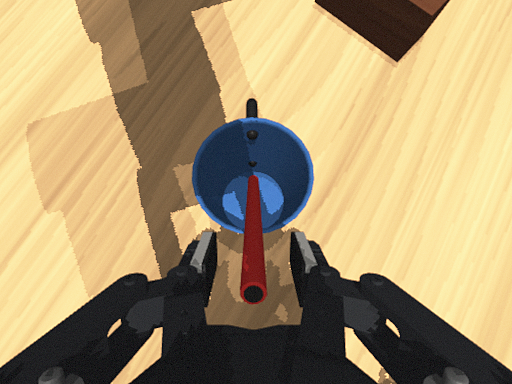

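The wrist view shows the straw in line with the handle. It runs from its foot at (252,180) to its top at (253,292), and the handle is at (252,108), straight opposite. The fingers are clear, so I back off along the tool axis.

```bash
python3 -m inch '[{"dp":[0,0,-3],"angular":[0,0,0],"fingers":110},{"dp":[0,0,-10],"angular":[0,0,0],"fingers":90},{"dp":[0,0,-22],"angular":[0,0,0],"fingers":80},{"dp":[0,0,-38],"angular":[0,0,0],"fingers":80},{"dp":[0,0,-58],"angular":[0,0,0],"fingers":80},{"dp":[0,0,-80],"angular":[0,0,0],"fingers":80},{"dp":[0,0,-102],"angular":[0,0,0],"fingers":80},{"dp":[0,0,-124],"angular":[0,0,0],"fingers":80},{"dp":[0,0,-140],"angular":[0,0,0],"fingers":80},{"dp":[0,0,-150],"angular":[0,0,0],"fingers":80},{"dp":[0,0,-150],"angular":[0,0,0],"fingers":80},{"dp":[0,0,-150],"angular":[0,0,0],"fingers":80}]'
python3 wr.py scene 8; python3 wr.py wrist 8; python3 - <<'E'
from h import *; from go import *
f=load('scene8');cv2.imwrite('pics/s8c.png',cv2.resize(f['im'][50:250,50:200],None,fx=2.9,fy=2.9))
W=cloud(f);F=np.isfinite(W).all(-1);mm=masks(f["im"])
P=W[mm["blue"]&F];P=P[(np.abs(P[:,2]-109)<5)&(np.hypot(P[:,0]-504,P[:,1]+282)<90)]
A=np.c_[2*P[:,:2],np.ones(len(P))];s=np.linalg.lstsq(A,(P[:,:2]**2).sum(1),rcond=None)[0];print("rim",s[:2])
for g in [f,load("wrist8")]:
    W=cloud(g);m=masks(g["im"])["red"]&(np.hypot(W[...,0]-530,W[...,1]+330)<80)&(W[...,2]>20);P=W[m]
    c=P.mean(0);v=np.linalg.svd(P-c,full_matrices=False)[2][0];v*=np.sign(v[2]);q=(P-c)@v
    e=c+v*q.max();print(len(P),"dir",v@d,v@t,v[2],"top",e.round(1),"rho,tan",(e-C)@d,(e-C)@t)
k=mm["yel"]&(np.abs(cloud(f)[...,2]-150)<60);k[:,:200]=0;k[:,330:]=0;print("yel",cloud(f)[k].mean(0))
E
```

```text
clock: 12.6
eef_pos: [568.8, -393.8, 273.7]
tcp_rot: [-2.622, -0.0, 0.529]
contact_force: [-0.4, -0.6, -0.7]
opening: 0.693
rim [ 504.51571499 -281.61924161]
325 dir 0.5079782276713054 0.008697638543505184 0.8613259959479257 top [ 545.7 -344.5  181.7] rho,tan 75.24221986626748 4.355985126507868
316 dir 0.5137343145619516 0.001641011852551383 0.8579477613011538 top [ 541.2 -346.5  183.6] rho,tan 74.66885047848699 -0.5476370884461614
yel [553.38924747   5.6102435  155.37365535]
```

View pics/scene8.png

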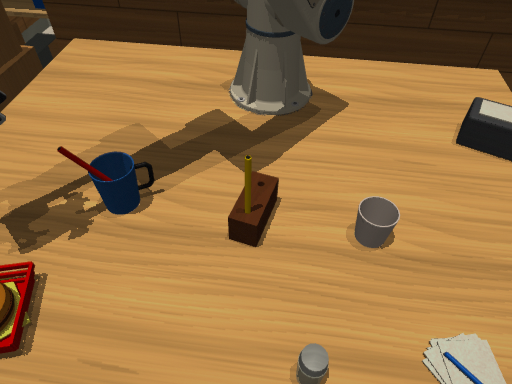

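View pics/wrist8.png

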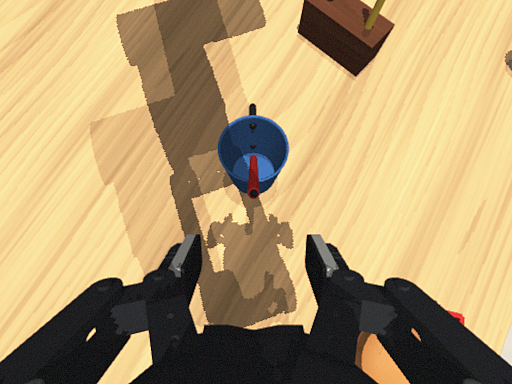

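The straw leans at about 30.7°, in line with the handle: its top is at (253,193) and the handle at (252,108) in the wrist view. The mug, yellow straw and cup are unmoved, and the arm is clear.

```bash
python3 -c "
from rig import sign_off
print(sign_off())"
```

```text
the job is handed in; nothing more can be done
None
```

I took the red straw out of the stand and lowered it at a tilt into the mug until its foot touched the floor. I then swung it about its foot to within about a millimetre of the rim before letting go. I handed the job in at about 12.7 s of the 42 s allowed.

**Last checks, before hand-in:**
- **Straw:** it leans 30–31° toward the side straight opposite the handle, within about 1° of that direction. Its top is at about z 182 mm, which fits the foot resting on the mug's floor.
- **Mug:** the rim centre measured within about 1 mm of where it started.
- **Yellow straw:** its measured position was unchanged.
- **Paper cup:** it looked unmoved in the picture; I did not measure it.
- **Forces:** the highest wrist force I read was about 10 N, when the foot touched the floor. The arm was clear of everything at hand-in.

**Disagreement:** the scene and wrist cameras put the straw's top 4.4 mm and 0.5 mm off the handle line, on opposite sides. Each camera sees only the near face of the 12 mm tube, which accounts for most of the gap. I found no failed check.

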